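Seat an unfired ceramic rod in the V of a drill vise and close the jaw on it

TASK

Take the tall thick unfired rod off the kiln batt, stand it upright on the bed of the drill vise between the jaws, and work it into the V of the fixed jaw with a light push until it bears on both faces of the V. Once it is seated, slide the moving jaw up behind it and push on the jaw's back with about 15 N, so that the rod stays clamped upright and centred in the V. The rod breaks like chalk, so grip it lightly (30 N at most), set it down softly and never press it against any part of the vise with more than 25 N, and leave everything else on the counter where it is.

Things in the scene. Friction and masses are not known exactly. Their poses are not given: they have to be found in the camera images.
- rod: the work piece: tall thick rod of unfired, chalk-like off-white ceramic, a plain round cylinder 36 mm in diameter and 110 mm tall, 0.24 kg, standing upright on the kiln batt (one of three off-white cylinders there, the only one that is both thick and tall; which of the three places it has varies). Bears a grip of 30 N. Origin: centre of its underside; z runs up its axis.
- vise: quick-action drill vise, grey cast iron, bolted down, 270 x 116 mm. Origin: mid underside; x along it in the closing direction, from sliding to fixed jaw; z up. Fixed jaw: block at x = 75 to 115 mm, 100 mm wide, top 62.5 mm above the counter, with an upright 90-degree V in its front (mouth 44 mm wide at x = 75, root at x = 97 mm, y = 0), open to -x and to the top.
- v_seat (a point): where the centre of the rod's underside lies when the rod is fully seated: on the vise's centre line, at the height of the bed (22 mm above the counter), 71.5 mm along the vise's x from its origin, 25.5 mm before the root of the V. Axes as the vise's.
- bed: the flat ground steel bed of the vise between the jaws, on which the rod stands and slides: 70 mm wide, top 22 mm above the counter, from x = -130 to +75 mm of the vise. Its origin and axes coincide with the vise's.
- v_plate_left: the left (+y of the vise) ground steel face of the V, upright, 22 to 62.5 mm above the counter, its normal halfway between the vise's -x and -y. Rigid. Dry friction on the rod about 0.45. Its origin and axes coincide with the vise's.
- v_plate_right: the right (-y of the vise) ground steel face of the V, the mirror image of the left. Its origin and axes coincide with the vise's.
- jaw (a joint): travel of the sliding jaw in m: 0 fully open, growing towards the fixed jaw, at most 0.082; starts at 0 to 0.02; 0.0685 when its plate touches a fully seated rod. It slides by hand against a steady drag of about 4 N and stays where it is left. Plate on rod: friction about 0.45, so a rod that touches only one V face can jam between plate and face instead of sliding to the middle.
- jaw_plate: the flat upright steel plate on the front of the sliding jaw, 90 mm wide, 23 to 60 mm above the counter. Origin: below the centre of its front face, at counter height; axes as the vise's.
- jaw_face (a point): centre of the front face of the jaw plate (the face that meets the rod), 42 mm above the counter, on the vise's centre line. Axes as the vise's.
- jaw_back (a point): centre of the flat upright back face of the sliding jaw, 66 mm behind jaw_face, 42 mm above the counter; the place to push, towards the vise's +x. The jaw block is 90 mm wide; its back face spans 24 to 59.5 mm above the counter, with the clear bed (22 mm) behind it. Axes as the vise's.
- batt: flat brown kiln batt on the counter, 270 x 110 mm, 15 mm thick, fixed; three cylinders stand on it in a row along its x, 85 mm apart. Origin: centre of its underside, x along its length.
- slim_rod: bystander: thin off-white rod, 22 mm in diameter, 110 mm tall, standing on the batt. Origin: centre of its underside.
- stub: bystander: thick short off-white stub, 36 mm in diameter, 45 mm tall, standing on the batt. Origin: centre of its underside.
- calliper: bystander: digital calliper lying on the counter beyond the vise, 225 mm long, 14 mm high. Origin: centre of its underside, x along the beam.
- chuck_key: bystander: T-shaped steel drill chuck key lying on the counter to the left of the vise, about 80 x 90 mm, 14 mm high. Origin: on the underside, near the T's stem.
- brush: bystander: small brush lying on the counter between robot and vise. Origin: centre of its underside, x along its length.
- beaker: bystander: glass beaker, 70 mm in diameter, 95 mm tall, standing on the counter at the far left. Origin: centre of its underside.
- wash_bottle: bystander: white plastic bottle, 64 mm in diameter, 165 mm tall, standing on the counter at the near left. Origin: centre of its underside.
Not all that is in view belongs to the job. Leave any orange look-alike of the rod alone.

How it is judged:
By the outcome, as a careful person would: the job done as asked, in the order asked, and still so for the second after the job is handed in, with the robot touching nothing.
It also fails if it takes over 72 s, if anything falls off the work surface, if the arm or the gripper's body presses on something with over 40 N, if the wrist force passes 120 N, or if a joint passes its speed limit or range.

ROBOT

A 6-joint arm with a two-finger parallel gripper is mounted at the origin on the work surface. World frame = base frame: x ahead of the robot, y to its left, z up, the work surface at z = 0. Lengths are in m, angles in rad, forces in N, time in s.
With the tool pointing down it reaches from about 0.4 to 0.825 m from the base axis. Payload 7 kg.
Tool frame: the origin (TCP) lies on the centre line of the jaws, within the pads' length; the fingertips stand 11 mm ahead of it and the grasp point (between the pads) lies 8 mm behind it; z points along the fingers, y is the line along which they close (so a half turn about z gives the same grasp; the last joint's range is limited). The gripper opens to 88 mm and grips with 3 to 60 N. Pads are 19 mm wide; open, the fingers measure 130 mm over their backs; the gripper's body (78 mm by 193 mm) begins 47 mm behind the grasp point.
Start: joints at [1.465, 0.359, 0.012, 0, -1.224, -0.288], TCP at [0.259, 0.623, 0.238] pointing down, gripper open.
Joint ranges: [-3.07, 3.07], [-1.43, 2.12], [-1.02, 1.25], [-3.03, 1.67], [-3.05, -0], [-3.03, 3.03]. Speed limits (rad/s): [2.39, 2.39, 3.01, 3.14, 3.14, 3.14].

INTERFACE

Orientations are given as a rotation vector (axis times angle).
In Python, from cell import env gives the robot as it stands.
- The arm moves only by the tool arm_command, never from a script. Its argument "targets" is a list that holds one entry, the list of rows, each a list of 7 numbers: the shift along the tool's x, y, z in cm, then the turn, a rotation vector about the tool's x, y, z in rad, then the closure, from 0 (fully open) to 1 (shut). A call has exactly 5 rows; each row is the pose to reach, as a shift and turn from the pose commanded when the call began, along the tool's axes at that moment; what a row does not reach only later rows make up. A row lasts 1/10 s, in which the tool goes at most 50 mm and 8.59 degrees, less where a joint would pass 70% of its speed; a pose out of reach is approached as far as the arm can. A call with a gripper value outside its range is refused whole. The fingers move at their own pace and stop on an object; "grip_force" is the grip in N (left out, the last holds). Time passes only in rows, so rows that repeat a pose let the fingers close, or fill a call up. It gives the time, the measured TCP pose, the force, the opening and the grip force at its end, in the units of the state.
- env.get_obs(): the state, without advancing time (a new reading comes with each control period).
- env.camera(name): name is "scene" or "top" or "wrist"; returns a dict with "image" (480x640x3 uint8, blue, green, red), "range_z" (480x640 float32, m along the optical axis (not along the pixel's ray), 0 where there is no reading), "fov_y" (degrees; the focal length in pixels is half the picture's height over the tangent of half this angle, whatever the lens; pixels are square), "cx", "cy" (the principal point, pixels), "R" (3x3) and "t" (3): a world point X has camera coordinates R X + t. Camera axes: x right, y down, z forward; pixel columns grow to the right and rows downward; lengths in m; the calibration is good to about 2 mm. A picture is of the moment at which its call begins.
- env.finish_job(): hands the job in; it is judged then, once.
The state is a dict: "t": time; "qpos": joint angles; "qvel": joint speeds; "joint_efforts": joint torques, N m; "tool_pos": TCP position; "orientation": TCP orientation; "force": force on the tool from outside, world axes, zero at the start; "torque": the same for the moment, N m; "grip_width": finger opening in m; "grip_force": force on a finger pad.
Only numpy, scipy, OpenCV 4.12 (cv2) and the standard library are available. Lean on these libraries where they do the work, as an engineer would, in place of code of your own. Each camera call takes 0.05 s, during which the arm holds its last target. There are 200 camera calls.

## Working session

There is one attempt and no reset: what is moved stays moved. The work goes in short steps, Python scripts to look and compute and a tool call to move; the robot and the scene stay as the last step left them, time stands still between calls to the robot, and variables do not carry over. Pictures are saved under pics/ and viewed, at most 13 in all, crops included, and the job is handed in when it is done.

Besides the shell and the picture viewer there is one more tool, called after "Call:" by a JSON object that holds its "fn" and its "kwargs". arm_command: Moves the arm, as the interface text tells. Its arguments: {"type":"object","properties":{"targets":{"type":"array","items":{"type":"array","items":{"type":"array","items":{"type":"number"}}}},"grip_force":{"type":"number"}},"required":["targets"]}

```bash
mkdir -p pics
cat > h.py <<'E'
import numpy as np, cv2
from scipy.spatial.transform import Rotation as Ro
from cell import env
def f(c): return 240/np.tan(np.radians(c["fov_y"])/2)
def cloud(c):
    z=c["range_z"]; v,u=np.mgrid[0:480,0:640]; k=f(c)
    P=np.stack([(u-c["cx"])/k*z,(v-c["cy"])/k*z,z],-1)
    return (P-c["t"])@c["R"]
def pix(c,X):
    p=c["R"]@np.array(X)+c["t"]; return f(c)*p[:2]/p[2]+[c["cx"],c["cy"]]
def ray(c,u,v,h):
    d=c["R"].T@np.array([(u-c["cx"])/f(c),(v-c["cy"])/f(c),1]); o=-c["R"].T@c["t"]
    return o+d*(h-o[2])/d[2]
E
python3 - <<'E'
from h import *
import pickle
o=env.get_obs();print({k:np.round(v,3) for k,v in o.items()})
for n in("scene","top"):
    c=env.camera(n);cv2.imwrite(f"pics/{n}0.png",c["image"]);pickle.dump(c,open(n+".pkl","wb"));print(n,f(c),-c["R"].T@c["t"])
E
```

```text
{'t': np.float64(0.0), 'qpos': array([ 1.465,  0.359,  0.011, -0.   , -1.224, -0.288]), 'qvel': array([ 0.001, -0.001,  0.002,  0.001, -0.001, -0.002]), 'joint_efforts': array([-1.0000e-03, -5.8271e+01,  2.9305e+01,  6.9970e+00,  7.0000e-03,
       -0.0000e+00]), 'tool_pos': array([0.259, 0.623, 0.237]), 'orientation': array([ 3.079, -0.614, -0.   ]), 'force': array([-0.292, -0.161, -0.295]), 'torque': array([ 0.001, -0.033,  0.005]), 'grip_force': np.float64(0.0), 'grip_width': np.float64(0.088)}
scene 469.804166989401 [ 1.10608956 -0.73376899  0.85036603]
top 532.8367589935372 [0.40811631 0.03827429 1.22588144]
```

View pics/top0.png

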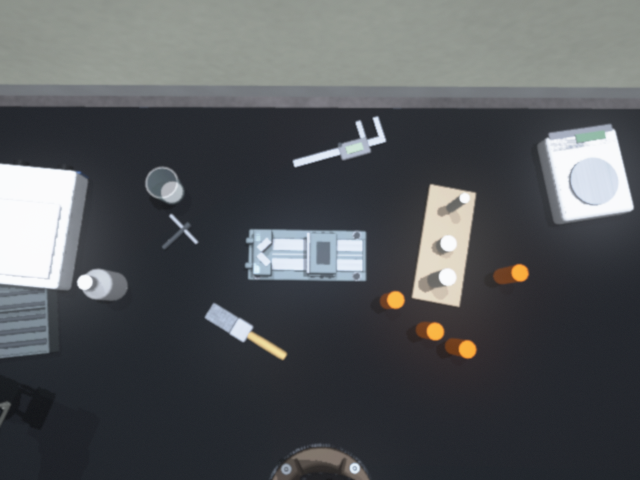

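View pics/scene0.png

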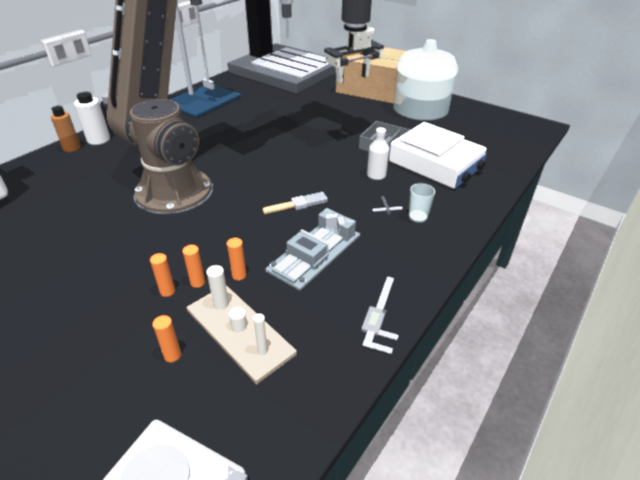

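Candidates for the rod in the top view are three off-white cylinders on the batt: (447,277), thick with a long shadow; (447,245), thick and short; and (463,199), thin and tall. The orange look-alikes are at (393,300), (430,331), (461,349) and (518,273). I choose (447,277), which is (217,288) in the scene view. The vise is at (307,255), its fixed jaw is on the left and its closing direction is about world +y.

Run:
```python
from h import *
import pickle
c=pickle.load(open("top.pkl","rb"));s=pickle.load(open("scene.pkl","rb"))
P=cloud(c)
for u,v in((447,277),(447,245),(463,199)): print(u,v,P[v,u].round(4))
im=c["image"].astype(int)
# rod: range points near top plane
m=(np.abs(P[...,2]-.125)<.006)&(im.min(-1)>120); 
n,l,st,ce=cv2.connectedComponentsWithStats(m.astype(np.uint8))
for i in range(1,n):
    if st[i,4]>20: print("top comps",st[i],ce[i],ray(c,*ce[i],.125).round(4))
# vise heights
B=(P[...,0]>.3)&(P[...,0]<.65)&(np.arange(640)[None]>235)&(np.arange(640)[None]<378)
B&=(np.arange(480)[:,None]>220)&(np.arange(480)[:,None]<290)
for lo,hi in((.005,.017),(.018,.028),(.05,.07)):
    m=(B&(P[...,2]>lo)&(P[...,2]<hi)).astype(np.uint8)
    n,l,st,ce=cv2.connectedComponentsWithStats(m)
    for i in range(1,n):
        if st[i,4]>30:
            Q=P[l==i]; r=cv2.minAreaRect(Q[:,:2].astype(np.float32)*1000); print(lo,st[i],r,np.median(Q[:,2]).round(4))
a=cv2.resize(c["image"][220:295,235:385],None,fx=5,fy=5,interpolation=cv2.INTER_CUBIC)
p=pix(s,[.40,-.20,.07]);print(p);x,y=int(p[0]),int(p[1])
b=cv2.resize(s["image"][230:380,140:310],(425,375),interpolation=cv2.INTER_CUBIC)
d=cv2.resize(s["image"][200:290,260:370],(375*110//90-83,375),interpolation=cv2.INTER_CUBIC)
cv2.imwrite("pics/crop0.png",np.vstack([cv2.resize(a,(600,300)),np.hstack([b,d])[:, :][:300,:600] if 0 else cv2.resize(np.hstack([b,d]),(600,300))]))
```

```text
447 277 [ 0.48   -0.2616  0.126 ]
447 245 [ 0.555  -0.2819  0.0618]
463 199 [ 0.6451 -0.3023  0.1265]
top comps [459 193  10  11  79] [463.63291139 197.97468354] [ 0.6476 -0.3042  0.125 ]
top comps [438 269  18  17 227] [446.64757709 276.97356828] [ 0.4801 -0.2611  0.125 ]
top comps [ 85 274  20  20 151] [ 96.40397351 283.47019868] [0.4697 0.459  0.125 ]
0.005 [249 230   5   8  35] ((589.251220703125, 156.51016235351562), (9.645432472229004, 17.5301513671875), 87.61629486083984) 0.0102
0.005 [272 230  41  11 309] ((585.5848999023438, 62.37226867675781), (92.30848693847656, 24.915342330932617), 89.95207214355469) 0.0111
0.005 [314 231  52  12 263] ((581.978515625, -47.474815368652344), (118.1999282836914, 27.13701057434082), 89.80060577392578) 0.0105
0.005 [248 244   5  19  73] ((543.9093627929688, 158.10594177246094), (41.07952880859375, 10.105572700500488), 0.01277577131986618) 0.0109
0.005 [248 269 118  13 806] ((493.1095275878906, 29.010643005371094), (267.9219665527344, 23.501237869262695), 88.76110076904297) 0.0108
0.018 [ 263  238   44   38 1021] ((535.2003173828125, 79.13604736328125), (97.7104263305664, 84.74038696289062), 89.81625366210938) 0.021
0.018 [336 239  30  33 797] ((537.86474609375, -71.23199462890625), (66.42698669433594, 73.72462463378906), 89.14957427978516) 0.0209
0.018 [306 274  26   4  53] ((490.9756164550781, 2.305936813354492), (56.332916259765625, 7.00710916519165), 88.9983901977539) 0.0257
0.05 [252 230  20  45 730] ((541.2928466796875, 128.19337463378906), (40.18235778808594, 98.44495391845703), 88.99879455566406) 0.0599
0.05 [ 306  233   31   41 1218] ((538.9981689453125, -2.882740020751953), (66.20491790771484, 89.8968276977539), 89.35433959960938) 0.0582
[212.69853573 258.7830448 ]
```

View pics/crop0.png

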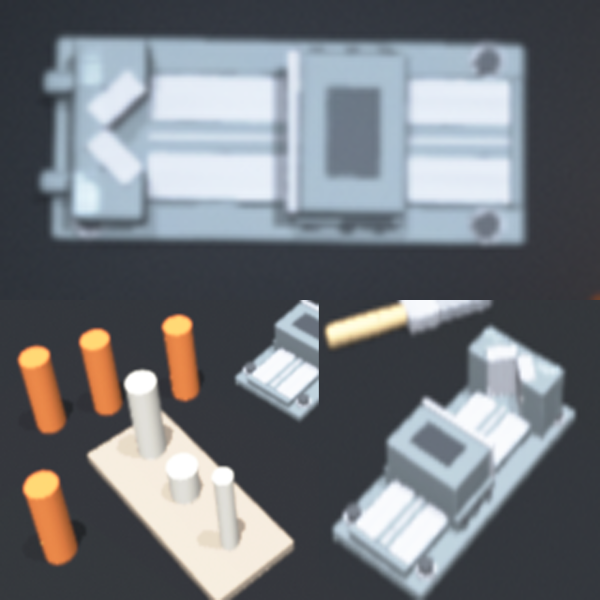

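The crop shows the thick tall rod in the bottom-left panel at (143,415), which confirms the choice. The vise's V opens to the right in the top panel at (118,127). I'll plan the first moves now.

```bash
cat >> h.py <<'E'
def plan(way,start=None):
    "way: list of (x,y,z,yaw_deg of tool x); prints shift cm + turn rad in tool axes, pose by pose"
    o=env.get_obs(); p,R=(o["tool_pos"],Ro.from_rotvec(o["orientation"])) if start is None else start
    for w in way:
        T=Ro.from_euler("z",w[3],degrees=True)*Ro.from_rotvec([np.pi,0,0])
        s=(R.inv().apply(np.array(w[:3])-p)*100).round(2); r=(R.inv()*T).as_rotvec().round(3)
        print(w,"->",s,r); p,R=np.array(w[:3]),T
E
python3 - <<'E'
from h import *
plan([(.35,.42,.24,-48),(.45,.25,.24,-72),(.50,.06,.24,-91),(.49,-.1,.24,-91),(.48,-.261,.2,-91),(.48,-.261,.085,-91)])
c=env.camera("wrist"); o=env.get_obs(); R=Ro.from_rotvec(o["orientation"])
print("cam in tool",R.inv().apply(-c["R"].T@c["t"]-o["tool_pos"]), "axis",R.inv().apply(c["R"][2]),f(c))
E
```

```text
(0.35, 0.42, 0.24, -48) -> [16.2  15.24 -0.3 ] [ 0.001 -0.     0.444]
(0.45, 0.25, 0.24, -72) -> [19.32  3.94  0.  ] [ 0.    -0.     0.419]
(0.5, 0.06, 0.24, -91) -> [19.62  1.12  0.  ] [-0.    -0.     0.332]
(0.49, -0.1, 0.24, -91) -> [16.02  0.72  0.  ] [0. 0. 0.]
(0.48, -0.261, 0.2, -91) -> [16.12  0.72  4.  ] [0. 0. 0.]
(0.48, -0.261, 0.085, -91) -> [ 0.  -0.  11.5] [0. 0. 0.]
cam in tool [ 0.08000403  0.00103753 -0.14755543] axis [-2.97509934e-01  3.31539728e-04  9.54718665e-01] 428.37959745879994
```

Call:
{"fn": "arm_command", "kwargs": {"targets": [[[3.2,3.0,-0.1,0,0,0.09,0],[6.4,6.0,-0.1,0,0,0.18,0],[9.6,9.0,-0.2,0,0,0.27,0],[12.9,12.1,-0.2,0,0,0.36,0],[16.2,15.2,-0.3,0,0,0.444,0]]]}}

```text
t: 0.65
tool_pos: [0.3506, 0.4189, 0.2403]
orientation: [2.867, -1.282, -0.0]
force: [1.1, 0.5, 0.6]
grip_width: 0.0876
grip_force: 0.0
```

Call:
{"fn": "arm_command", "kwargs": {"targets": [[[3.9,0.8,0,0,0,0.084,0],[7.8,1.6,0,0,0,0.168,0],[11.6,2.4,0,0,0,0.252,0],[15.4,3.2,0,0,0,0.336,0],[19.3,3.9,0,0,0,0.419,0]]]}}

```text
t: 1.15
tool_pos: [0.4508, 0.2497, 0.2406]
orientation: [-2.538, 1.851, 0.0]
force: [-0.0, 1.4, 0.1]
grip_width: 0.0876
grip_force: 0.0
```

Call:
{"fn": "arm_command", "kwargs": {"targets": [[[4.0,0.2,0,0,0,0.07,0],[8.0,0.4,0,0,0,0.14,0],[12.0,0.7,0,0,0,0.21,0],[16.0,0.9,0,0,0,0.28,0],[19.6,1.1,0,0,0,0.332,0]]]}}

```text
t: 1.65
tool_pos: [0.5005, 0.0596, 0.2406]
orientation: [-2.198, 2.245, 0.0]
force: [1.2, 0.6, -0.1]
grip_width: 0.0879
grip_force: 0.0
```

Next, a wrist look at the vise from here to get the V's pose.

Run:
```python
from h import *
import pickle
c=env.camera("wrist");pickle.dump(c,open("w1.pkl","wb"))
cv2.imwrite("pics/w1.png",c["image"])
for n,X in dict(root=(.541,.130,.0625),seat=(.540,.1045,.022)).items(): print(n,pix(c,X))
P=cloud(c)
for lo,hi in((.057,.068),(.055,.0625),(.017,.026),(.007,.014)):
    m=((P[...,2]>lo)&(P[...,2]<hi)&(abs(P[...,0]-.54)<.08)&(abs(P[...,1]-.03)<.16)).astype(np.uint8)
    n,l,st,ce=cv2.connectedComponentsWithStats(m)
    for i in range(1,n):
        if st[i,4]>600:
            Q=P[l==i]; r=cv2.minAreaRect(Q[:,:2].astype(np.float32)*1000); print(lo,st[i],np.round(r[0],1),np.round(r[1],1),round(r[2],2),np.median(Q[:,2]).round(4))
```

```text
root [272.21239711 299.97137798]
seat [276.51478465 255.00006959]
0.057 [  204    84   124    92 10807] [537.9  -6. ] [65.9 89.8] 88.97 0.0601
0.057 [ 212  269  121   46 4681] [540.8 124.4] [39.9 99.6] 88.82 0.0615
0.055 [  204    84   124    92 10881] [538.  -6.] [65.9 90.2] 89.01 0.0601
0.055 [ 212  269  121   46 3750] [540.8 124.4] [39.9 99.6] 88.82 0.0613
0.017 [ 220    0   97   85 7948] [536.8 -71.3] [61.  73.9] 88.73 0.0222
0.017 [ 221  176  111  105 7494] [539.5  80.1] [94.8 99. ] 88.51 0.0222
0.007 [ 316    0   28  305 4535] [490.6  28.4] [261.9  21.4] 89.08 0.0123
0.007 [ 199   28   27  100 1199] [585.3 -46.3] [76.7 19.6] 88.58 0.0122
0.007 [ 210  176   26   89 1638] [587.6  74.7] [82.9 19.8] 88.91 0.0122
```

View pics/w1.png

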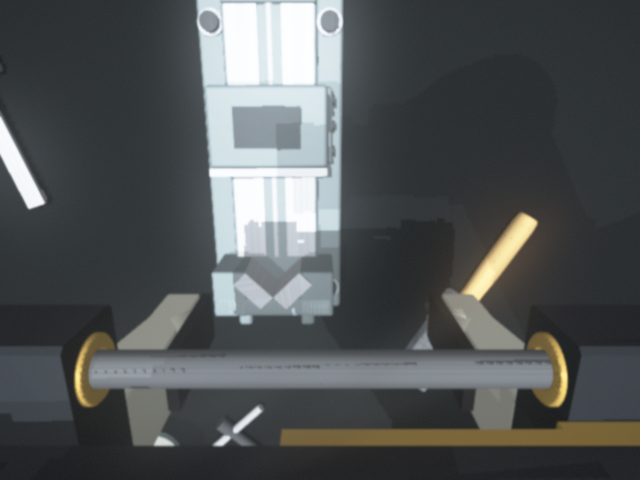

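The wrist view shows the fixed jaw at the bottom with the V strips meeting near (272,290), and the sliding jaw at (265,128). The seat works out to about (0.540, 0.101). Now the rod.

Call:
{"fn": "arm_command", "kwargs": {"targets": [[[3.2,0.14,0,0,0,0,0],[6.4,0.28,0,0,0,0,0],[9.6,0.43,0,0,0,0,0],[12.8,0.58,0,0,0,0,0],[16.0,0.72,0,0,0,0,0]]]}}

```text
t: 2.2
tool_pos: [0.49, -0.0996, 0.2405]
orientation: [-2.202, 2.241, 0.0]
force: [0.4, -0.4, 0.5]
grip_width: 0.0879
grip_force: 0.0
```

Call:
{"fn": "arm_command", "kwargs": {"targets": [[[3.2,0.14,0,0,0,0,0],[6.4,0.28,0,0,0,0,0],[9.6,0.43,0,0,0,0,0],[11.2,0.5,0,0,0,0,0],[11.2,0.5,0,0,0,0,0]]]}}

```text
t: 2.7
tool_pos: [0.4829, -0.2119, 0.2401]
orientation: [2.198, -2.244, -0.001]
force: [-1.6, -0.4, 0.4]
grip_width: 0.0875
grip_force: 0.0
```

Run:
```python
from h import *
c=env.camera("wrist");P=cloud(c)
m=((abs(P[...,2]-.125)<.006)&(abs(P[...,0]-.48)<.04)&(abs(P[...,1]+.261)<.04)).astype(np.uint8)
n,l,st,ce=cv2.connectedComponentsWithStats(m)
for i in range(1,n):
    if st[i,4]>200:
        Q=P[l==i]; print(st[i],cv2.minEnclosingCircle(Q[:,:2].astype(np.float32)*1000),Q.mean(0))
plan([(.48,-.261,.2,-91),(.48,-.261,.085,-91)])
```

```text
[ 294  126   59   60 2725] ((479.2016906738281, -264.9657287597656), 17.92095375061035) [ 0.47916269 -0.26536431  0.12540967]
(0.48, -0.261, 0.2, -91) -> [5.01 0.2  4.02] [ 0.001  0.    -0.003]
(0.48, -0.261, 0.085, -91) -> [ 0.  -0.  11.5] [0. 0. 0.]
```

Call:
{"fn": "arm_command", "kwargs": {"targets": [[[2.7,0.15,0,0,0,0,0],[5.4,0.3,0,0,0,0,0],[5.4,0.3,3.0,0,0,0,0],[5.4,0.3,7,0,0,0,0],[5.4,0.3,10,0,0,0,0]]]}}

```text
t: 3.25
tool_pos: [0.4789, -0.2632, 0.1388]
orientation: [-2.201, 2.241, 0.001]
force: [0.5, 0.4, -0.5]
grip_width: 0.0879
grip_force: 0.0
```

Call:
{"fn": "arm_command", "kwargs": {"targets": [[[0,0,2,0,0,0,0],[0,0,4,0,0,0,0],[0,0,5.5,0,0,0,0],[0,0,5.5,0,0,0,0.2],[0,0,5.5,0,0,0,0.4]]], "grip_force": 18}}

```text
t: 3.75
tool_pos: [0.4798, -0.2637, 0.0859]
orientation: [2.202, -2.24, -0.0]
force: [0.6, -0.1, 0.8]
grip_width: 0.0768
grip_force: 0.0
```

Call:
{"fn": "arm_command", "kwargs": {"targets": [[[0,0,0,0,0,0,0.5],[0,0,0,0,0,0,0.6],[0,0,0,0,0,0,0.7],[0,0,0,0,0,0,0.8],[0,0,0,0,0,0,0.8]]], "grip_force": 18}}

```text
t: 4.25
tool_pos: [0.4795, -0.2643, 0.0858]
orientation: [-2.201, 2.241, -0.001]
force: [2.2, -0.7, -0.4]
grip_width: 0.0372
grip_force: 0.4
```

Call:
{"fn": "arm_command", "kwargs": {"targets": [[[0,0,0,0,0,0,0.8],[0,0,0,0,0,0,0.8],[0,0,0,0,0,0,0.8],[0,0,-0.4,0,0,0,0.8],[0,0,-1,0,0,0,0.8]]]}}

```text
t: 4.75
tool_pos: [0.4787, -0.264, 0.0952]
orientation: [2.2, -2.241, -0.003]
force: [0.1, 0.3, -2.5]
grip_width: 0.0354
grip_force: 18.0
```

Call:
{"fn": "arm_command", "kwargs": {"targets": [[[0,0,-2,0,0,0,0.8],[0,0,-5,0,0,0,0.8],[0,0,-8,0,0,0,0.8],[0,0,-11,0,0,0,0.8],[0,0,-13,0,0,0,0.8]]]}}

```text
t: 5.25
tool_pos: [0.4797, -0.2644, 0.2282]
orientation: [-2.201, 2.24, -0.003]
force: [0.6, -0.3, -2.5]
grip_width: 0.0355
grip_force: 18.0
```

Run:
```python
from h import *
o=env.get_obs();print(o["grip_width"],o["grip_force"],o["force"])
plan([(.51,-.1,.225,-91),(.5400,.07,.21,-91),(.5402,.089,.14,-91)])
```

```text
0.03554646730662614 17.97484427690506 [ 0.63375318 -0.29027023 -2.51951517]
(0.51, -0.1, 0.225, -91) -> [-16.49  -2.73   0.31] [-0.002 -0.001 -0.   ]
(0.54, 0.07, 0.21, -91) -> [-17.05  -2.7    1.5 ] [0. 0. 0.]
(0.5402, 0.089, 0.14, -91) -> [-1.9   0.01  7.  ] [0. 0. 0.]
```

Call:
{"fn": "arm_command", "kwargs": {"targets": [[[-3.3,-0.5,0,0,0,0,0.8],[-6.6,-1.1,0,0,0,0,0.8],[-9.9,-1.6,0,0,0,0,0.8],[-13.2,-2.2,0,0,0,0,0.8],[-16.5,-2.7,0,0,0,0,0.8]]]}}

```text
t: 5.75
tool_pos: [0.5092, -0.0984, 0.2258]
orientation: [-2.201, 2.242, 0.0]
force: [1.2, 0.4, -1.9]
grip_width: 0.0357
grip_force: 18.0
```

Call:
{"fn": "arm_command", "kwargs": {"targets": [[[-4,-0.6,0,0,0,0,0.8],[-8,-1.2,0,0,0,0,0.8],[-12,-1.9,0,0,0,0,0.8],[-16,-2.5,0,0,0,0,0.8],[-18.2,-2.7,0,0,0,0,0.8]]]}}

```text
t: 6.25
tool_pos: [0.5398, 0.0844, 0.2257]
orientation: [-2.203, 2.24, 0.0]
force: [-0.5, -0.8, -2.1]
grip_width: 0.0357
grip_force: 18.0
```

Run:
```python
from h import *
plan([(.5401,.083,.11,-91),(.5401,.083,.096,-91)])
c=env.camera("wrist");cv2.imwrite("pics/w2.png",c["image"])
P=cloud(c)
m=((P[...,2]>.056)&(P[...,2]<.068)&(abs(P[...,0]-.54)<.08)&(abs(P[...,1]-.03)<.16)).astype(np.uint8)
n,l,st,ce=cv2.connectedComponentsWithStats(m)
for i in range(1,n):
    if st[i,4]>300:
        Q=P[l==i]; r=cv2.minAreaRect(Q[:,:2].astype(np.float32)*1000); print(st[i],np.round(r[0],1),np.round(r[1],1),round(r[2],2))
```

```text
(0.5401, 0.083, 0.11, -91) -> [ 0.14 -0.03 11.57] [0.    0.    0.001]
(0.5401, 0.083, 0.096, -91) -> [ 0.  -0.   1.4] [0. 0. 0.]
[  254    43   132   100 12808] [537.8  -6.2] [65.4 90.2] 89.03
[ 255  245   38   50 1430] [576.4 123.9] [40.1 28.5] 86.58
[ 347  245   37   50 1331] [503.9 125.2] [27.4 40.2] 2.31
```

View pics/w2.png

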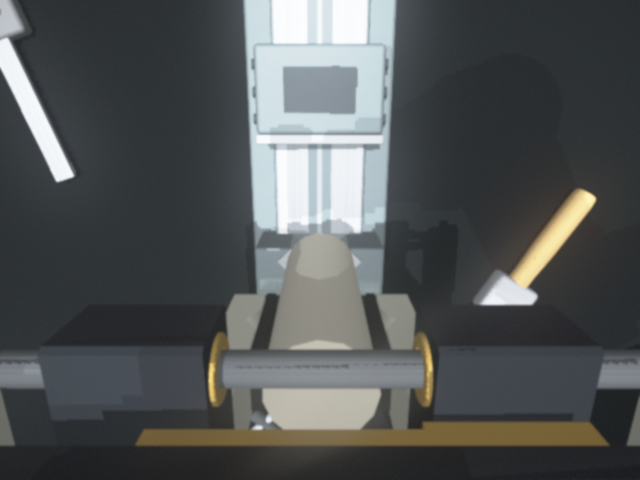

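The rod hangs upright, its lower end at (322,240), in line with the V (strips at 285 and 355). I'll lower it, slowing near the bed.

Call:
{"fn": "arm_command", "kwargs": {"targets": [[[0.1,0,3,0,0,0,0.8],[0.1,0,6,0,0,0,0.8],[0.1,0,9,0,0,0,0.8],[0.1,0,11,0,0,0,0.8],[0.1,0,11.6,0,0,0,0.8]]]}}

```text
t: 6.8
tool_pos: [0.538, 0.08, 0.1074]
orientation: [2.198, -2.239, -0.003]
force: [-0.8, 0.2, -2.4]
grip_width: 0.0357
grip_force: 18.0
```

Call:
{"fn": "arm_command", "kwargs": {"targets": [[[0,0,0.4,0,0,0,0.8],[0,0,0.7,0,0,0,0.8],[0,0,1.0,0,0,0,0.8],[0,0,1.2,0,0,0,0.8],[0,0,1.3,0,0,0,0.8]]]}}

```text
t: 7.3
tool_pos: [0.5398, 0.0808, 0.0969]
orientation: [-2.201, 2.241, -0.0]
force: [-0.4, -0.6, -2.1]
grip_width: 0.0359
grip_force: 18.0
```

Call:
{"fn": "arm_command", "kwargs": {"targets": [[[0,0,0.05,0,0,0,0.8],[0,0,0.1,0,0,0,0.8],[0,0,0.15,0,0,0,0.8],[0,0,0.2,0,0,0,0.8],[0,0,0.2,0,0,0,0.8]]]}}

```text
t: 7.8
tool_pos: [0.5396, 0.0808, 0.0945]
orientation: [2.201, -2.241, -0.0]
force: [-0.0, -0.6, -1.6]
grip_width: 0.0361
grip_force: 18.0
```

Call:
{"fn": "arm_command", "kwargs": {"targets": [[[0,0,0.03,0,0,0,0.8],[0,0,0.06,0,0,0,0.8],[0,0,0.08,0,0,0,0.8],[0,0,0.1,0,0,0,0.8],[0,0,0.1,0,0,0,0.8]]]}}

```text
t: 8.3
tool_pos: [0.5396, 0.0807, 0.0935]
orientation: [2.201, -2.241, -0.0]
force: [-0.1, -0.1, -2.7]
grip_width: 0.0356
grip_force: 18.0
```

Call:
{"fn": "arm_command", "kwargs": {"targets": [[[0,0,0.02,0,0,0,0.8],[0,0,0.04,0,0,0,0.8],[0,0,0.06,0,0,0,0.8],[0,0,0.06,0,0,0,0.8],[0,0,0.06,0,0,0,0.8]]]}}

```text
t: 8.8
tool_pos: [0.5397, 0.0807, 0.093]
orientation: [2.201, -2.241, -0.0]
force: [0.8, 0.5, -3.0]
grip_width: 0.0357
grip_force: 18.0
```

Call:
{"fn": "arm_command", "kwargs": {"targets": [[[0,0,0.02,0,0,0,0.8],[0,0,0.04,0,0,0,0.8],[0,0,0.05,0,0,0,0.8],[0,0,0.05,0,0,0,0.8],[0,0,0.05,0,0,0,0.8]]]}}

```text
t: 9.3
tool_pos: [0.5397, 0.0807, 0.0927]
orientation: [-2.201, 2.241, -0.0]
force: [-2.2, 0.2, 2.4]
grip_width: 0.0353
grip_force: 18.0
```

Call:
{"fn": "arm_command", "kwargs": {"targets": [[[0,0,0.02,0,0,0,0.8],[0,0,0.03,0,0,0,0.8],[0,0,0.04,0,0,0,0.8],[0,0,0.04,0,0,0,0.8],[0,0,0.04,0,0,0,0.8]]]}}

```text
t: 9.8
tool_pos: [0.5398, 0.0807, 0.0927]
orientation: [-2.201, 2.241, -0.001]
force: [-3.0, -0.4, 7.7]
grip_width: 0.0356
grip_force: 18.0
```

Bed contact. I'll relieve the load and slide toward the V.

Call:
{"fn": "arm_command", "kwargs": {"targets": [[[0,0,-0.03,0,0,0,0.8],[0,0,-0.06,0,0,0,0.8],[-0.3,0,-0.06,0,0,0,0.8],[-0.6,0,-0.06,0,0,0,0.8],[-0.9,0,-0.06,0,0,0,0.8]]]}}

```text
t: 10.3
tool_pos: [0.54, 0.0899, 0.0927]
orientation: [2.201, -2.241, 0.001]
force: [-0.5, -2.9, 4.5]
grip_width: 0.0354
grip_force: 18.0
```

Call:
{"fn": "arm_command", "kwargs": {"targets": [[[-0.15,0,0,0,0,0,0.8],[-0.3,0,0,0,0,0,0.8],[-0.45,0,0,0,0,0,0.8],[-0.6,0,0,0,0,0,0.8],[-0.6,0,0,0,0,0,0.8]]]}}

```text
t: 10.8
tool_pos: [0.54, 0.096, 0.0927]
orientation: [-2.201, 2.241, -0.0]
force: [-1.3, -2.4, 4.9]
grip_width: 0.0358
grip_force: 18.0
```

Call:
{"fn": "arm_command", "kwargs": {"targets": [[[-0.04,0,0,0,0,0,0.8],[-0.08,0,0,0,0,0,0.8],[-0.12,0,0,0,0,0,0.8],[-0.15,0,0,0,0,0,0.8],[-0.15,0,0,0,0,0,0.8]]], "grip_force": 10}}

```text
t: 11.3
tool_pos: [0.5401, 0.0973, 0.0927]
orientation: [-2.201, 2.241, -0.0]
force: [-0.0, -2.0, 4.1]
grip_width: 0.0359
grip_force: 10.0
```

Call:
{"fn": "arm_command", "kwargs": {"targets": [[[0,0,-0.03,0,0,0,0.8],[-0.03,0,-0.03,0,0,0,0.8],[-0.06,0,-0.03,0,0,0,0.8],[-0.1,0,-0.03,0,0,0,0.8],[-0.1,0,-0.03,0,0,0,0.8]]]}}

```text
t: 11.8
tool_pos: [0.5397, 0.0982, 0.0927]
orientation: [2.201, -2.241, -0.0]
force: [-0.0, -0.8, 0.1]
grip_width: 0.0357
grip_force: 10.0
```

Call:
{"fn": "arm_command", "kwargs": {"targets": [[[-0.03,0,0,0,0,0,0.8],[-0.06,0,0,0,0,0,0.8],[-0.1,0,0,0,0,0,0.8],[-0.1,0,0,0,0,0,0.8],[-0.1,0,0,0,0,0,0.8]]]}}

```text
t: 12.3
tool_pos: [0.5398, 0.0993, 0.0928]
orientation: [2.201, -2.241, -0.0]
force: [-1.5, -1.2, -2.2]
grip_width: 0.0359
grip_force: 10.0
```

Call:
{"fn": "arm_command", "kwargs": {"targets": [[[-0.03,0,0,0,0,0,0.8],[-0.06,0,0,0,0,0,0.8],[-0.1,0,0,0,0,0,0.8],[-0.1,0,0,0,0,0,0.8],[-0.1,0,0,0,0,0,0.8]]]}}

```text
t: 12.8
tool_pos: [0.54, 0.1003, 0.093]
orientation: [-2.201, 2.241, 0.0]
force: [0.8, -0.1, -2.5]
grip_width: 0.0358
grip_force: 10.0
```

Call:
{"fn": "arm_command", "kwargs": {"targets": [[[-0.03,0,0.02,0,0,0,0.8],[-0.06,0,0.02,0,0,0,0.8],[-0.08,0,0.02,0,0,0,0.8],[-0.08,0,0.02,0,0,0,0.8],[-0.08,0,0.02,0,0,0,0.8]]]}}

```text
t: 13.3
tool_pos: [0.54, 0.101, 0.0928]
orientation: [2.201, -2.241, -0.0]
force: [0.4, 0.5, -2.6]
grip_width: 0.0356
grip_force: 10.0
```

Call:
{"fn": "arm_command", "kwargs": {"targets": [[[-0.02,0,0,0,0,0,0.8],[-0.04,0,0,0,0,0,0.8],[-0.05,0,0,0,0,0,0.8],[-0.05,0,0,0,0,0,0.8],[-0.05,0,0,0,0,0,0.8]]]}}

```text
t: 13.8
tool_pos: [0.5401, 0.1016, 0.0928]
orientation: [-2.201, 2.241, -0.0]
force: [0.5, -0.9, -1.9]
grip_width: 0.0357
grip_force: 10.0
```

Call:
{"fn": "arm_command", "kwargs": {"targets": [[[-0.02,0,0,0,0,0,0.8],[-0.04,0,0,0,0,0,0.8],[-0.06,0,0,0,0,0,0.8],[-0.06,0,0,0,0,0,0.8],[-0.06,0,0,0,0,0,0.8]]]}}

```text
t: 14.3
tool_pos: [0.54, 0.1022, 0.0928]
orientation: [2.201, -2.241, 0.0]
force: [-0.6, -0.8, -2.2]
grip_width: 0.036
grip_force: 10.0
```

Call:
{"fn": "arm_command", "kwargs": {"targets": [[[-0.02,0,0,0,0,0,0.8],[-0.04,0,0,0,0,0,0.8],[-0.06,0,0,0,0,0,0.8],[-0.06,0,0,0,0,0,0.8],[-0.06,0,0,0,0,0,0.8]]]}}

```text
t: 14.8
tool_pos: [0.5401, 0.1026, 0.0928]
orientation: [2.201, -2.241, 0.0]
force: [0.6, -2.8, -2.8]
grip_width: 0.0357
grip_force: 10.0
```

Call:
{"fn": "arm_command", "kwargs": {"targets": [[[-0.02,0,0,0,0,0,0.8],[-0.04,0,0,0,0,0,0.8],[-0.05,0,0,0,0,0,0.8],[-0.05,0,0,0,0,0,0.8],[-0.05,0,0,0,0,0,0.8]]]}}

```text
t: 15.3
tool_pos: [0.5402, 0.1032, 0.0929]
orientation: [-2.201, 2.241, -0.0]
force: [1.1, -4.1, -1.8]
grip_width: 0.0355
grip_force: 10.0
```

Call:
{"fn": "arm_command", "kwargs": {"targets": [[[-0.02,-0.01,0,0,0,0,0.8],[-0.03,-0.02,0,0,0,0,0.8],[-0.04,-0.03,0,0,0,0,0.8],[-0.04,-0.03,0,0,0,0,0.8],[-0.04,-0.03,0,0,0,0,0.8]]]}}

```text
t: 15.8
tool_pos: [0.5404, 0.1036, 0.0928]
orientation: [-2.201, 2.241, -0.0]
force: [1.7, -3.5, -2.4]
grip_width: 0.0357
grip_force: 10.0
```

Call:
{"fn": "arm_command", "kwargs": {"targets": [[[-0.02,0,0,0,0,0,0.8],[-0.03,0,0,0,0,0,0.8],[-0.04,0,0,0,0,0,0.8],[-0.04,0,0,0,0,0,0.8],[-0.04,0,0,0,0,0,0.8]]]}}

```text
t: 16.3
tool_pos: [0.5404, 0.1041, 0.0928]
orientation: [-2.201, 2.241, -0.0]
force: [1.5, -3.6, -1.3]
grip_width: 0.0357
grip_force: 10.0
```

The force plateaus at about 3.6 N while the tool creeps on, so the rod is probably pivoting in the pads, because I'm pushing above the V. I'll let go so it stands flat, regrip lower, and centre it by lateral probing.

Call:
{"fn": "arm_command", "kwargs": {"targets": [[[0.1,0,0,0,0,0,0.8],[0.1,0,0,0,0,0,0.56],[0.1,0,0,0,0,0,0.5],[0.1,0,0,0,0,0,0.45],[0.1,0,0,0,0,0,0.45]]]}}

```text
t: 16.8
tool_pos: [0.5404, 0.1032, 0.0928]
orientation: [-2.201, 2.241, 0.0]
force: [0.6, -1.3, -0.2]
grip_width: 0.0477
grip_force: 0.0
```

Run:
```python
from h import *
o=env.get_obs();print(o["grip_width"],o["force"],o["tool_pos"])
for n in("top","wrist"):
    c=env.camera(n);cv2.imwrite(f"pics/{n}3.png",c["image"]);P=cloud(c)
    m=((abs(P[...,2]-.132)<.005)&(abs(P[...,0]-.54)<.022)&(abs(P[...,1]-.1)<.03)).astype(np.uint8)
    if m.sum()>20:
        Q=P[m>0];print(n,m.sum(),cv2.minEnclosingCircle(Q[:,:2].astype(np.float32)*1000),Q.mean(0))
c=env.camera("scene");p=pix(c,[.54,.1,.07]).astype(int)
cv2.imwrite("pics/s3.png",cv2.resize(c["image"][p[1]-60:p[1]+60,p[0]-80:p[0]+80],(800,600),interpolation=cv2.INTER_CUBIC))
```

```text
0.04768881297449382 [ 0.6308075  -1.25590039 -0.16050956] [0.54035802 0.10319636 0.09279281]
wrist 5674 ((539.2823486328125, 100.92365264892578), 18.343353271484375) [0.53948968 0.10162356 0.13202922]
```

View pics/s3.png

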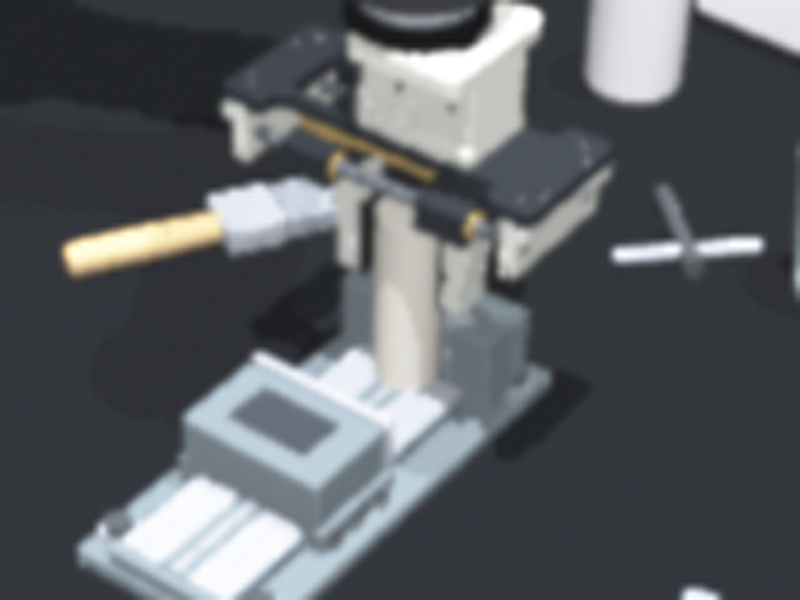

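The rod stands upright in front of the V at (405,330). Wrist ranging puts it about 1 mm off centre toward -x. I'll regrip lower, back off a little and probe in x.

Call:
{"fn": "arm_command", "kwargs": {"targets": [[[0.05,0,0.3,0,0,0,0.45],[0.1,0,0.6,0,0,0,0.45],[0.1,0,0.9,0,0,0,0.45],[0.1,0,0.9,0,0,0,0.55],[0.1,0,0.9,0,0,0,0.65]]], "grip_force": 12}}

```text
t: 17.45
tool_pos: [0.5403, 0.102, 0.0836]
orientation: [2.201, -2.241, -0.0]
force: [0.3, -0.6, -0.1]
grip_width: 0.0371
grip_force: 0.0
```

Call:
{"fn": "arm_command", "kwargs": {"targets": [[[0,0,0,0,0,0,0.8],[0,0,0,0,0,0,0.8],[0.05,0,0,0,0,0,0.8],[0.1,0,0,0,0,0,0.8],[0.1,0,0,0,0,0,0.8]]]}}

```text
t: 17.95
tool_pos: [0.5402, 0.1009, 0.0837]
orientation: [2.201, -2.241, -0.0]
force: [-0.2, -0.2, -2.9]
grip_width: 0.036
grip_force: 12.0
```

Call:
{"fn": "arm_command", "kwargs": {"targets": [[[0,-0.03,0,0,0,0,0.8],[0,-0.06,0,0,0,0,0.8],[0,-0.1,0,0,0,0,0.8],[0,-0.1,0,0,0,0,0.8],[0,-0.1,0,0,0,0,0.8]]]}}

```text
t: 18.45
tool_pos: [0.5414, 0.101, 0.0838]
orientation: [-2.201, 2.241, 0.0]
force: [0.5, -0.2, -2.3]
grip_width: 0.0359
grip_force: 12.0
```

Call:
{"fn": "arm_command", "kwargs": {"targets": [[[0,-0.03,0,0,0,0,0.8],[0,-0.05,0,0,0,0,0.8],[0,-0.05,0,0,0,0,0.8],[0,-0.05,0,0,0,0,0.8],[0,-0.05,0,0,0,0,0.8]]]}}

```text
t: 18.95
tool_pos: [0.5418, 0.101, 0.0838]
orientation: [2.201, -2.241, -0.0]
force: [-0.7, 0.5, -1.7]
grip_width: 0.0356
grip_force: 12.0
```

Call:
{"fn": "arm_command", "kwargs": {"targets": [[[0,-0.03,0,0,0,0,0.8],[0,-0.05,0,0,0,0,0.8],[0,-0.05,0,0,0,0,0.8],[0,-0.05,0,0,0,0,0.8],[0,-0.05,0,0,0,0,0.8]]]}}

```text
t: 19.45
tool_pos: [0.5423, 0.101, 0.0838]
orientation: [-2.201, 2.241, -0.0]
force: [-0.0, -0.2, -2.9]
grip_width: 0.036
grip_force: 12.0
```

Call:
{"fn": "arm_command", "kwargs": {"targets": [[[0,-0.03,0,0,0,0,0.8],[0,-0.06,0,0,0,0,0.8],[0,-0.06,0,0,0,0,0.8],[0,-0.06,0,0,0,0,0.8],[0,-0.06,0,0,0,0,0.8]]]}}

```text
t: 19.95
tool_pos: [0.5429, 0.101, 0.0838]
orientation: [2.201, -2.241, -0.0]
force: [0.2, 0.5, -3.1]
grip_width: 0.0359
grip_force: 12.0
```

Call:
{"fn": "arm_command", "kwargs": {"targets": [[[0,-0.03,0,0,0,0,0.8],[0,-0.06,0,0,0,0,0.8],[0,-0.06,0,0,0,0,0.8],[0,-0.06,0,0,0,0,0.8],[0,-0.06,0,0,0,0,0.8]]]}}

```text
t: 20.45
tool_pos: [0.5435, 0.1009, 0.0837]
orientation: [2.201, -2.241, -0.0]
force: [-0.0, -0.1, -1.3]
grip_width: 0.0359
grip_force: 12.0
```

Call:
{"fn": "arm_command", "kwargs": {"targets": [[[0,-0.03,0,0,0,0,0.8],[0,-0.06,0,0,0,0,0.8],[0,-0.06,0,0,0,0,0.8],[0,-0.06,0,0,0,0,0.8],[0,-0.06,0,0,0,0,0.8]]]}}

```text
t: 20.95
tool_pos: [0.5441, 0.101, 0.0838]
orientation: [-2.201, 2.241, 0.0]
force: [0.6, -0.1, -2.3]
grip_width: 0.0357
grip_force: 12.0
```

Call:
{"fn": "arm_command", "kwargs": {"targets": [[[0,-0.03,0,0,0,0,0.8],[0,-0.06,0,0,0,0,0.8],[0,-0.08,0,0,0,0,0.8],[0,-0.08,0,0,0,0,0.8],[0,-0.08,0,0,0,0,0.8]]]}}

```text
t: 21.45
tool_pos: [0.5445, 0.1007, 0.0836]
orientation: [2.201, -2.241, -0.001]
force: [-3.1, -0.7, -0.2]
grip_width: 0.036
grip_force: 12.0
```

Call:
{"fn": "arm_command", "kwargs": {"targets": [[[0,-0.03,0,0,0,0,0.8],[0,-0.06,0,0,0,0,0.8],[0,-0.08,0,0,0,0,0.8],[0,-0.08,0,0,0,0,0.8],[0,-0.08,0,0,0,0,0.8]]]}}

```text
t: 21.95
tool_pos: [0.5447, 0.1006, 0.0837]
orientation: [2.2, -2.24, -0.001]
force: [-7.0, 0.1, 3.1]
grip_width: 0.0355
grip_force: 12.0
```

Call:
{"fn": "arm_command", "kwargs": {"targets": [[[0,0.15,0,0,0,0,0.8],[0,0.3,0,0,0,0,0.8],[0,0.45,0,0,0,0,0.8],[0,0.6,0,0,0,0,0.8],[0,0.6,0,0,0,0,0.8]]]}}

```text
t: 22.45
tool_pos: [0.5398, 0.1011, 0.0838]
orientation: [-2.201, 2.241, -0.0]
force: [-0.5, -0.9, -2.2]
grip_width: 0.0356
grip_force: 12.0
```

Call:
{"fn": "arm_command", "kwargs": {"targets": [[[0,0.03,0,0,0,0,0.8],[0,0.06,0,0,0,0,0.8],[0,0.08,0,0,0,0,0.8],[0,0.08,0,0,0,0,0.8],[0,0.08,0,0,0,0,0.8]]]}}

```text
t: 22.95
tool_pos: [0.5389, 0.101, 0.0837]
orientation: [2.201, -2.241, 0.0]
force: [-0.1, 0.7, -2.5]
grip_width: 0.036
grip_force: 12.0
```

Call:
{"fn": "arm_command", "kwargs": {"targets": [[[0,0.03,0,0,0,0,0.8],[0,0.06,0,0,0,0,0.8],[0,0.08,0,0,0,0,0.8],[0,0.08,0,0,0,0,0.8],[0,0.08,0,0,0,0,0.8]]]}}

```text
t: 23.45
tool_pos: [0.5382, 0.1011, 0.0838]
orientation: [-2.201, 2.241, -0.0]
force: [0.9, -1.7, -2.5]
grip_width: 0.0356
grip_force: 12.0
```

Call:
{"fn": "arm_command", "kwargs": {"targets": [[[0,0.03,0,0,0,0,0.8],[0,0.06,0,0,0,0,0.8],[0,0.06,0,0,0,0,0.8],[0,0.06,0,0,0,0,0.8],[0,0.06,0,0,0,0,0.8]]]}}

```text
t: 23.95
tool_pos: [0.538, 0.1011, 0.0839]
orientation: [-2.201, 2.241, -0.001]
force: [3.5, -1.1, -3.9]
grip_width: 0.0359
grip_force: 12.0
```

Call:
{"fn": "arm_command", "kwargs": {"targets": [[[0,-0.1,0,0,0,0,0.8],[0,-0.25,0.02,0,0,0,0.8],[0,-0.37,0.03,0,0,0,0.8],[-0.1,-0.37,0.03,0,0,0,0.8],[-0.2,-0.37,0.03,0,0,0,0.8]]]}}

```text
t: 24.45
tool_pos: [0.5413, 0.1028, 0.0836]
orientation: [2.201, -2.241, 0.001]
force: [-0.7, -1.3, 2.8]
grip_width: 0.0357
grip_force: 12.0
```

Call:
{"fn": "arm_command", "kwargs": {"targets": [[[-0.02,0,0,0,0,0,0.8],[-0.04,0,0,0,0,0,0.8],[-0.06,0,0,0,0,0,0.8],[-0.06,0,0,0,0,0,0.8],[-0.06,0,0,0,0,0,0.8]]]}}

```text
t: 24.95
tool_pos: [0.5414, 0.1036, 0.0836]
orientation: [-2.201, 2.241, -0.0]
force: [-1.3, -3.4, 4.2]
grip_width: 0.0357
grip_force: 12.0
```

Call:
{"fn": "arm_command", "kwargs": {"targets": [[[-0.02,0,0,0,0,0,0.8],[-0.04,0,0,0,0,0,0.8],[-0.05,0,0,0,0,0,0.8],[-0.05,0,0,0,0,0,0.8],[-0.05,0,0,0,0,0,0.8]]]}}

```text
t: 25.45
tool_pos: [0.5415, 0.1042, 0.0836]
orientation: [-2.201, 2.241, -0.0]
force: [0.2, -2.0, 4.1]
grip_width: 0.0361
grip_force: 12.0
```

Call:
{"fn": "arm_command", "kwargs": {"targets": [[[-0.02,0,0,0,0,0,0.8],[-0.04,0,0,0,0,0,0.8],[-0.05,0,0,0,0,0,0.8],[-0.05,0,0,0,0,0,0.8],[-0.05,0,0,0,0,0,0.8]]]}}

```text
t: 25.95
tool_pos: [0.5414, 0.1047, 0.0835]
orientation: [-2.201, 2.241, -0.0]
force: [-0.0, -2.8, 4.4]
grip_width: 0.0356
grip_force: 12.0
```

Call:
{"fn": "arm_command", "kwargs": {"targets": [[[-0.02,0,0,0,0,0,0.8],[-0.03,0,0,0,0,0,0.8],[-0.04,0,0,0,0,0,0.8],[-0.04,0,0,0,0,0,0.8],[-0.04,0,0,0,0,0,0.8]]]}}

```text
t: 26.45
tool_pos: [0.5414, 0.1051, 0.0835]
orientation: [-2.201, 2.241, -0.0]
force: [1.0, -3.0, 4.5]
grip_width: 0.0361
grip_force: 12.0
```

Call:
{"fn": "arm_command", "kwargs": {"targets": [[[-0.02,0,0,0,0,0,0.8],[-0.03,0,0,0,0,0,0.8],[-0.04,0,0,0,0,0,0.8],[-0.04,0,0,0,0,0,0.8],[-0.04,0,0,0,0,0,0.8]]]}}

```text
t: 26.95
tool_pos: [0.5414, 0.1054, 0.0835]
orientation: [2.201, -2.241, 0.0]
force: [1.1, -4.4, 4.4]
grip_width: 0.036
grip_force: 12.0
```

Call:
{"fn": "arm_command", "kwargs": {"targets": [[[-0.02,0,0,0,0,0,0.8],[-0.03,0,0,0,0,0,0.8],[-0.04,0,0,0,0,0,0.8],[-0.04,0,0,0,0,0,0.8],[-0.04,0,0,0,0,0,0.8]]]}}

```text
t: 27.45
tool_pos: [0.5413, 0.1056, 0.0835]
orientation: [2.201, -2.241, 0.0]
force: [0.7, -4.1, 4.7]
grip_width: 0.0356
grip_force: 12.0
```

```bash
cat >> h.py <<'E'
def rodtop(show=None):
    c=env.camera("wrist");P=cloud(c)
    if show: cv2.imwrite(show,c["image"])
    m=((abs(P[...,2]-.132)<.005)&(abs(P[...,0]-.54)<.022)&(abs(P[...,1]-.1)<.03)).astype(np.uint8)
    m=cv2.erode(m,np.ones((3,3)));Q=P[m>0]
    A=np.c_[Q[:,:2]-Q[:,:2].mean(0),np.ones(len(Q))]
    k=np.linalg.lstsq(A,Q[:,2],rcond=None)[0]
    print("rod top",len(Q),cv2.minEnclosingCircle(Q[:,:2].astype(np.float32)*1000),"slope x,y deg",np.degrees(k[:2]).round(2),"z",k[2].round(4))
    return c,P
E
python3 - <<'E'
from h import *
c,P=rodtop("pics/w4.png")
m=((P[...,2]>.056)&(P[...,2]<.068)&(abs(P[...,0]-.54)<.08)&(abs(P[...,1]-.03)<.16)).astype(np.uint8)
n,l,st,ce=cv2.connectedComponentsWithStats(m)
for i in range(1,n):
    if st[i,4]>200:
        Q=P[l==i]; r=cv2.minAreaRect(Q[:,:2].astype(np.float32)*1000); print(st[i],np.round(r[0],1),np.round(r[1],1),round(r[2],2))
o=env.get_obs();print(o["tool_pos"],o["force"])
E
```

```text
rod top 4848 ((540.14697265625, 103.7911605834961), 23.1800537109375) slope x,y deg [ 0.03 -2.95] z 0.1325
[  197     0   249   116 27689] [538.2   7. ] [40.  90.4] 88.91
[280 253  81  38 774] [540.7  90.2] [34.1 13.1] 2.35
[0.54128648 0.1056376  0.08344488] [ 1.85603637 -5.85144166  5.24808614]
```

View pics/w4.png

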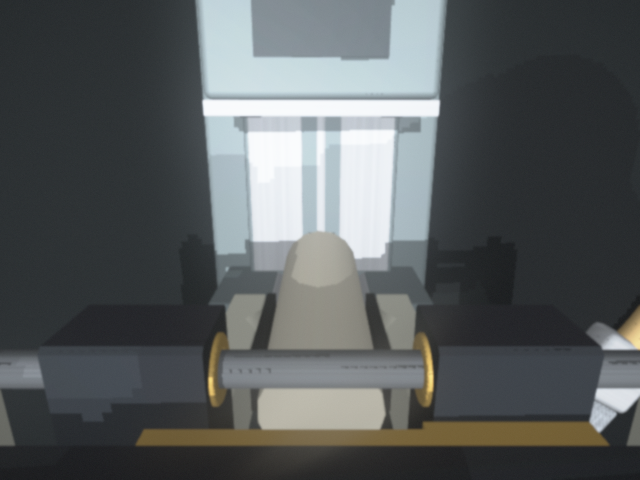

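The top face slopes -2.95° in y, so the rod leans 3° toward the V in the pads. I'll right it by drawing the grip back, release it, and then push it low down with closed, tilted fingers.

Call:
{"fn": "arm_command", "kwargs": {"targets": [[[0.08,0,0,0,0,0,0.8],[0.16,0,0,0,0,0,0.8],[0.24,0,0,0,0,0,0.8],[0.3,0,0,0,0,0,0.8],[0.3,0,0,0,0,0,0.8]]]}}

```text
t: 28.0
tool_pos: [0.5413, 0.1032, 0.0834]
orientation: [-2.201, 2.241, 0.0]
force: [1.0, 2.7, 2.5]
grip_width: 0.0355
grip_force: 12.0
```

Run:
```python
from h import *
rodtop();o=env.get_obs();print(o["tool_pos"],o["force"])
```

```text
rod top 4817 ((540.29345703125, 101.03387451171875), 23.009138107299805) slope x,y deg [0.1  0.02] z 0.1324
[0.54132555 0.10314704 0.08340753] [0.01802439 3.05839149 2.51951885]
```

Upright again. Now open, rise, move back and tilt.

Call:
{"fn": "arm_command", "kwargs": {"targets": [[[0,0,0,0,0,0,0.57],[0,0,0,0,0,0,0.5],[0,0,0,0,0,0,0.4],[0,0,0,0,0,0,0.3],[0,0,0,0,0,0,0.3]]]}}

```text
t: 28.55
tool_pos: [0.5411, 0.1026, 0.0833]
orientation: [2.201, -2.241, -0.0]
force: [-0.0, -0.4, -0.1]
grip_width: 0.0596
grip_force: 0.0
```

Call:
{"fn": "arm_command", "kwargs": {"targets": [[[0,0,-1,0,0,0,0.3],[0,0,-3,0,0,0,0.3],[0,0,-5,0,0,0,0.3],[0,0,-7,0,0,0,0.3],[0,0,-9,0,0,0,0.3]]]}}

```text
t: 29.05
tool_pos: [0.5413, 0.1028, 0.1751]
orientation: [-2.201, 2.241, -0.0]
force: [-0.4, -0.6, 0.4]
grip_width: 0.0614
grip_force: 0.0
```

Call:
{"fn": "arm_command", "kwargs": {"targets": [[[2,0,0,0,-0.12,0,0.5],[4,0,0,0,-0.24,0,0.7],[6,0,0,0,-0.36,0,1],[8,0,0,0,-0.48,0,1],[10,0,0,0,-0.611,0,1]]], "grip_force": 10}}

```text
t: 29.55
tool_pos: [0.5406, 0.0025, 0.1762]
orientation: [-1.852, 1.878, 0.583]
force: [0.6, -0.2, -0.5]
grip_width: 0.0268
grip_force: 0.0
```

```bash
cat >> h.py <<'E'
def tilt(way,yaw=-91,th=35):
    o=env.get_obs();p,R=o["tool_pos"],Ro.from_rotvec(o["orientation"])
    T=Ro.from_euler("z",yaw,degrees=True)*Ro.from_rotvec([np.pi,0,0])*Ro.from_rotvec([0,-np.radians(th),0])
    for w in way:
        print(w,"->",(R.inv().apply(np.array(w)-p)*100).round(2),(R.inv()*T).as_rotvec().round(3)); p,R=np.array(w),T
E
python3 - <<'E'
from h import *
o=env.get_obs();print(o["tool_pos"],o["qpos"],o["grip_width"],Ro.from_rotvec(o["orientation"]).as_matrix()[:,2])
tilt([(.541,.055,.11),(.541,.057,.049),(.5413,.069,.049)])
c=env.camera("wrist");P=cloud(c);cv2.imwrite("pics/w5.png",c["image"])
p=pix(c,(.54,.1,.13));print(p)
E
```

```text
[0.54062599 0.00253876 0.17619544] [-0.10369892  0.30373296 -0.12279262 -0.64752226 -1.27000467  0.32763802] 0.026770590599618796 [ 0.01446104  0.57773583 -0.8160957 ]
(0.541, 0.055, 0.11) -> [-0.46  0.09  8.43] [-0.004  0.005  0.005]
(0.541, 0.057, 0.049) -> [3.34 0.   5.11] [0. 0. 0.]
(0.5413, 0.069, 0.049) -> [-0.98 -0.01  0.69] [0. 0. 0.]
[323.19075858 329.44137033]
```

Call:
{"fn": "arm_command", "kwargs": {"targets": [[[0,0,1.7,0,0,0,1],[-0.1,0,3.4,0,0,0,1],[-0.2,0,5.1,0,0,0,1],[-0.4,0.1,6.8,0,0,0,1],[-0.5,0.1,8.4,0,0,0,1]]]}}

```text
t: 30.1
tool_pos: [0.5394, 0.0556, 0.1075]
orientation: [-1.854, 1.887, 0.584]
force: [-0.2, -0.1, 0.9]
grip_width: 0.0005
grip_force: 0.0
```

Call:
{"fn": "arm_command", "kwargs": {"targets": [[[0.7,0,1.0,0,0,0,1],[1.4,0,2.0,0,0,0,1],[2.1,0,3.1,0,0,0,1],[2.8,0,4.2,0,0,0,1],[3.3,0,5.1,0,0,0,1]]]}}

```text
t: 30.6
tool_pos: [0.5392, 0.0571, 0.0454]
orientation: [-1.853, 1.888, 0.585]
force: [0.4, -0.6, -0.1]
grip_width: 0.0005
grip_force: 0.0
```

Run:
```python
from h import *
o=env.get_obs();print(o["tool_pos"],o["force"],o["grip_width"])
tilt([(.5413,.065,.049)])
for n in("scene",):
    c=env.camera(n);p=pix(c,[.54,.08,.07]).astype(int)
    cv2.imwrite("pics/s6.png",cv2.resize(c["image"][p[1]-60:p[1]+60,p[0]-80:p[0]+80],(800,600),interpolation=cv2.INTER_CUBIC))
```

```text
[0.53920489 0.05707951 0.04539629] [ 0.43648719 -0.62999665 -0.13125153] 0.0004988469946236729
(0.5413, 0.065, 0.049) -> [-0.86 -0.19  0.16] [ 0.     0.    -0.001]
```

View pics/s6.png

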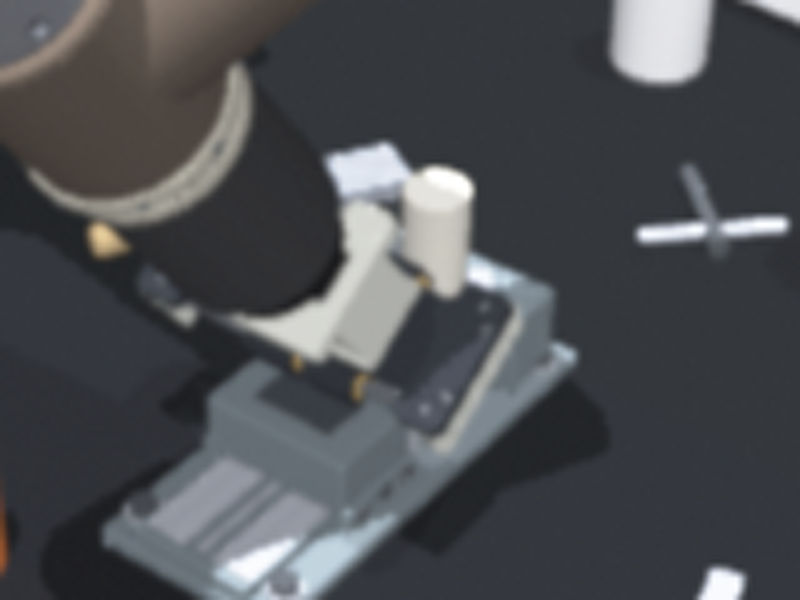

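The scene shows the tilted tool clear of jaw and rod, the rod standing at (438,230). Now advance slowly.

Call:
{"fn": "arm_command", "kwargs": {"targets": [[[-0.12,-0.06,0.09,0,0,0,1],[-0.25,-0.12,0.17,0,0,0,1],[-0.37,-0.16,0.26,0,0,0,1],[-0.49,-0.2,0.34,0,0,0,1],[-0.49,-0.2,0.34,0,0,0,1]]]}}

```text
t: 31.15
tool_pos: [0.5418, 0.0635, 0.0474]
orientation: [-1.854, 1.886, 0.584]
force: [0.7, 0.0, 0.4]
grip_width: 0.0004
grip_force: 0.0
```

Call:
{"fn": "arm_command", "kwargs": {"targets": [[[-0.04,0,0.03,0,0,0,1],[-0.08,0,0.06,0,0,0,1],[-0.12,0,0.09,0,0,0,1],[-0.16,0,0.11,0,0,0,1],[-0.16,0,0.11,0,0,0,1]]]}}

```text
t: 31.65
tool_pos: [0.5416, 0.0653, 0.0469]
orientation: [-1.854, 1.887, 0.585]
force: [0.4, 0.7, -0.5]
grip_width: 0.0005
grip_force: 0.0
```

Call:
{"fn": "arm_command", "kwargs": {"targets": [[[-0.04,0,0.03,0,0,0,1],[-0.08,0,0.06,0,0,0,1],[-0.12,0,0.09,0,0,0,1],[-0.12,0,0.09,0,0,0,1],[-0.12,0,0.09,0,0,0,1]]]}}

```text
t: 32.15
tool_pos: [0.5416, 0.0667, 0.0468]
orientation: [-1.854, 1.887, 0.585]
force: [0.2, -0.1, 0.5]
grip_width: 0.0007
grip_force: 0.0
```

Call:
{"fn": "arm_command", "kwargs": {"targets": [[[-0.04,0,0.03,0,0,0,1],[-0.08,0,0.06,0,0,0,1],[-0.12,0,0.09,0,0,0,1],[-0.12,0,0.09,0,0,0,1],[-0.12,0,0.09,0,0,0,1]]]}}

```text
t: 32.65
tool_pos: [0.5416, 0.0683, 0.0468]
orientation: [-1.854, 1.887, 0.585]
force: [-0.4, 0.1, 0.2]
grip_width: 0.0003
grip_force: 0.0
```

Call:
{"fn": "arm_command", "kwargs": {"targets": [[[-0.04,0,0.03,0,0,0,1],[-0.08,0,0.06,0,0,0,1],[-0.08,0,0.06,0,0,0,1],[-0.08,0,0.06,0,0,0,1],[-0.08,0,0.06,0,0,0,1]]]}}

```text
t: 33.15
tool_pos: [0.5416, 0.0692, 0.0467]
orientation: [-1.854, 1.887, 0.585]
force: [-0.5, -0.7, 0.5]
grip_width: 0.0002
grip_force: 0.1
```

Call:
{"fn": "arm_command", "kwargs": {"targets": [[[-0.04,0,0.03,0,0,0,1],[-0.08,0,0.06,0,0,0,1],[-0.08,0,0.06,0,0,0,1],[-0.08,0,0.06,0,0,0,1],[-0.08,0,0.06,0,0,0,1]]]}}

```text
t: 33.65
tool_pos: [0.5417, 0.0702, 0.0467]
orientation: [-1.854, 1.887, 0.585]
force: [0.3, -0.6, 0.5]
grip_width: 0.001
grip_force: 0.4
```

Call:
{"fn": "arm_command", "kwargs": {"targets": [[[-0.03,0,0.02,0,0,0,1],[-0.06,0,0.04,0,0,0,1],[-0.06,0,0.04,0,0,0,1],[-0.06,0,0.04,0,0,0,1],[-0.06,0,0.04,0,0,0,1]]]}}

```text
t: 34.15
tool_pos: [0.5417, 0.0708, 0.0467]
orientation: [-1.854, 1.887, 0.584]
force: [0.3, -1.4, 0.4]
grip_width: 0.0005
grip_force: 1.2
```

Call:
{"fn": "arm_command", "kwargs": {"targets": [[[-0.03,0,0.02,0,0,0,1],[-0.06,0,0.04,0,0,0,1],[-0.06,0,0.04,0,0,0,1],[-0.06,0,0.04,0,0,0,1],[-0.06,0,0.04,0,0,0,1]]]}}

```text
t: 34.65
tool_pos: [0.5417, 0.0714, 0.0467]
orientation: [-1.854, 1.887, 0.584]
force: [0.1, -4.5, -0.2]
grip_width: 0.0006
grip_force: 2.4
```

Force is building at the V. A little more, to about 7 N.

Call:
{"fn": "arm_command", "kwargs": {"targets": [[[-0.02,0,0.01,0,0,0,1],[-0.03,0,0.02,0,0,0,1],[-0.03,0,0.02,0,0,0,1],[-0.03,0,0.02,0,0,0,1],[-0.03,0,0.02,0,0,0,1]]]}}

```text
t: 35.15
tool_pos: [0.5417, 0.0716, 0.0466]
orientation: [-1.854, 1.888, 0.584]
force: [-0.2, -5.3, -0.3]
grip_width: 0.0005
grip_force: 2.9
```

Call:
{"fn": "arm_command", "kwargs": {"targets": [[[-0.02,0,0.01,0,0,0,1],[-0.02,0,0.01,0,0,0,1],[-0.02,0,0.01,0,0,0,1],[-0.02,0,0.01,0,0,0,1],[-0.02,0,0.01,0,0,0,1]]]}}

```text
t: 35.65
tool_pos: [0.5417, 0.0717, 0.0466]
orientation: [-1.854, 1.888, 0.584]
force: [-0.5, -6.3, -1.7]
grip_width: 0.0004
grip_force: 3.2
```

Run:
```python
from h import *
rodtop("pics/w7.png");o=env.get_obs();print(o["tool_pos"],o["force"],o["torque"])
```

```text
rod top 0 ((0.0, 0.0), 0.0) slope x,y deg [0. 0.] z 0.0
[0.54168567 0.07171095 0.04658255] [-0.42340387 -6.01836461 -0.9241509 ] [-4.00911727e+00  2.72544340e-04 -2.73771035e-02]h.py:26: RuntimeWarning: Mean of empty slice.
  A=np.c_[Q[:,:2]-Q[:,:2].mean(0),np.ones(len(Q))]
  ret = um.true_divide(
```

Firm contact at 6 N, with Fx ≈ 0. The rod centre comes out at about 0.104, which matches the probed seat. I'll retreat, straighten and check.

Call:
{"fn": "arm_command", "kwargs": {"targets": [[[0.1,0,-0.07,0,0,0,1],[0.25,0,-0.17,0,0,0,1],[0.5,0,-0.35,0,0,0,1],[0.9,0,-0.63,0,0,0,1],[0.0,0,-1.9,0,0,0,1]]]}}

```text
t: 36.2
tool_pos: [0.5403, 0.0611, 0.0611]
orientation: [-1.853, 1.89, 0.589]
force: [-0.5, 0.4, -1.0]
grip_width: 0.0003
grip_force: 0.0
```

Call:
{"fn": "arm_command", "kwargs": {"targets": [[[-1.5,0,-2.1,0,0,0,1],[-3,0,-4.2,0,0,0,1],[-4.5,0,-6.4,0,0,0,1],[-6,0,-8.5,0,0,0,1],[-7,0,-10,0,0,0,1]]]}}

```text
t: 36.7
tool_pos: [0.542, 0.0613, 0.1876]
orientation: [-1.854, 1.885, 0.581]
force: [0.4, 0.2, 0.7]
grip_width: 0.0004
grip_force: 0.0
```

Run:
```python
from h import *
plan([(.537,-.075,.19,-91)])
```

```text
(0.537, -0.075, 0.19, -91) -> [11.03  0.25 -8.02] [-0.003  0.611  0.001]
```

Call:
{"fn": "arm_command", "kwargs": {"targets": [[[2.2,0,-1.6,0,0.12,0,1],[4.4,0.1,-3.2,0,0.24,0,1],[6.6,0.1,-4.8,0,0.37,0,1],[8.8,0.2,-6.4,0,0.49,0,1],[11,0.2,-8,0,0.611,0,1]]]}}

```text
t: 37.2
tool_pos: [0.5376, -0.0753, 0.1885]
orientation: [2.201, -2.241, 0.008]
force: [-0.5, -1.6, -0.9]
grip_width: 0.0004
grip_force: 0.0
```

Run:
```python
from h import *
c,P=rodtop("pics/w8.png")
m=((P[...,2]>.056)&(P[...,2]<.068)&(abs(P[...,0]-.54)<.08)&(abs(P[...,1]-.03)<.16)).astype(np.uint8)
n,l,st,ce=cv2.connectedComponentsWithStats(m)
for i in range(1,n):
    if st[i,4]>200:
        Q=P[l==i]; r=cv2.minAreaRect(Q[:,:2].astype(np.float32)*1000); print(st[i],np.round(r[0],1),np.round(r[1],1),round(r[2],2))
plan([(.538,-.075,.1,-91),(.538,-.075,.043,-91),(.5385,-.058,.043,-91)])
```

```text
rod top 0 ((0.0, 0.0), 0.0) slope x,y deg [0. 0.] z 0.0
[ 258  283  127   66 1809] [537.7 -14.5] [50.4 89.9] 88.9
(0.538, -0.075, 0.1, -91) -> [-0.3  -0.07  8.81] [-0.002 -0.012  0.   ]
(0.538, -0.075, 0.043, -91) -> [ 0.  -0.   5.7] [0. 0. 0.]
(0.5385, -0.058, 0.043, -91) -> [-1.7  -0.02 -0.  ] [0. 0. 0.]h.py:26: RuntimeWarning: Mean of empty slice.
  A=np.c_[Q[:,:2]-Q[:,:2].mean(0),np.ones(len(Q))]
  ret = um.true_divide(
```

View pics/w8.png

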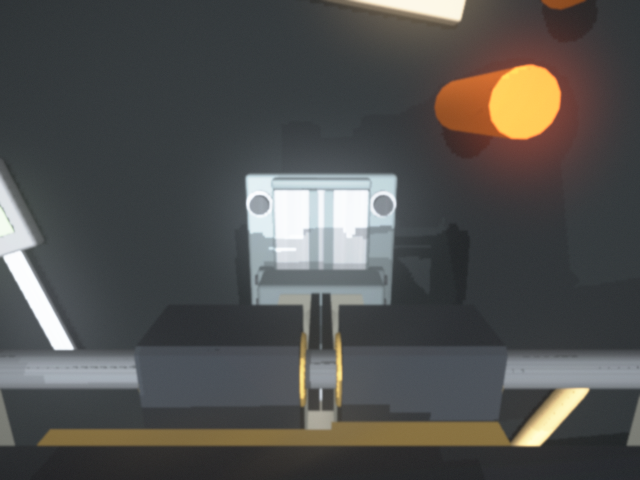

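The wrist camera looks back toward -y, with the orange cylinder at (525,100) and the jaw behind the fingers, so the rod is out of view. I'll check with the top camera.

Run:
```python
from h import *
c=env.camera("top");P=cloud(c);im=c["image"]
m=((abs(P[...,2]-.132)<.006)&(abs(P[...,0]-.54)<.03)&(abs(P[...,1]-.1)<.035)).astype(np.uint8)
n,l,st,ce=cv2.connectedComponentsWithStats(m)
for i in range(1,n):
    if st[i,4]>30: print(st[i],ce[i],ray(c,*ce[i],.132).round(4))
m=((P[...,2]>.052)&(P[...,2]<.07)&(abs(P[...,0]-.54)<.07)&(abs(P[...,1]-.1)<.06)).astype(np.uint8)
Q=P[m>0];r=cv2.minAreaRect(Q[:,:2].astype(np.float32)*1000);print(r)
```

```text
((0.0, 0.0), (0.0, 0.0), 0.0)
```

Call:
{"fn": "arm_command", "kwargs": {"targets": [[[-2,0,-2,0,-0.01,0,1],[-5,0,-5,0,-0.01,0,1],[-8,0,-5,0,-0.01,0,1],[-12,0,-5,0,-0.01,0,1],[-16,0,-5,0,-0.01,0,1]]]}}

```text
t: 37.8
tool_pos: [0.5394, 0.0874, 0.2374]
orientation: [-2.193, 2.236, 0.017]
force: [0.7, 0.1, -0.0]
grip_width: 0.0002
grip_force: 0.0
```

Call:
{"fn": "arm_command", "kwargs": {"targets": [[[-2,0,0,0,0,0,1],[-4,0,0,0,0,0,1],[-4.5,0,0,0,0,0,1],[-4.5,0,0,0,0,0,1],[-4.5,0,0,0,0,0,1]]]}}

```text
t: 38.3
tool_pos: [0.5405, 0.13, 0.2373]
orientation: [-2.196, 2.237, 0.013]
force: [0.8, -0.2, 0.7]
grip_width: 0.0005
grip_force: 0.0
```

Run:
```python
from h import *
c,P=rodtop("pics/w9.png")
m=((P[...,2]>.056)&(P[...,2]<.068)&(abs(P[...,0]-.54)<.08)&(abs(P[...,1]-.03)<.16)).astype(np.uint8)
n,l,st,ce=cv2.connectedComponentsWithStats(m)
for i in range(1,n):
    if st[i,4]>200:
        Q=P[l==i]; r=cv2.minAreaRect(Q[:,:2].astype(np.float32)*1000); print(st[i],np.round(r[0],1),np.round(r[1],1),round(r[2],2),Q[:,:2].min(0),Q[:,:2].max(0))
plan([(.539,-.078,.24,-91),(.538,-.078,.1,-91),(.538,-.078,.043,-91),(.5385,-.055,.043,-91)])
```

```text
rod top 2383 ((540.0647583007812, 100.85639190673828), 17.216407775878906) slope x,y deg [-0.02 -0.13] z 0.1324
[ 253    0  132   74 9524] [538.    4.1] [46.1 90.1] 88.94 [ 0.49271061 -0.01978166] [0.58326576 0.02791541]
[ 254  182  131   52 4320] [540.3 125.2] [ 40.5 100.2] 88.8 [0.48994082 0.10419924] [0.59058665 0.14612567]
(0.539, -0.078, 0.24, -91) -> [20.77 -0.23 -0.5 ] [ 0.001  0.011 -0.001]
(0.538, -0.078, 0.1, -91) -> [ 0.   0.1 14. ] [0. 0. 0.]
(0.538, -0.078, 0.043, -91) -> [ 0.  -0.   5.7] [0. 0. 0.]
(0.5385, -0.055, 0.043, -91) -> [-2.3  -0.01 -0.  ] [0. 0. 0.]
```

View pics/w9.png

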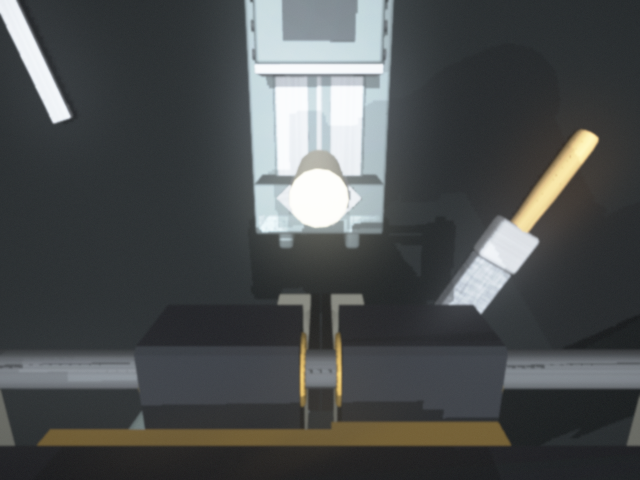

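The rod is upright (slope ≈ 0.1°) at (319,198), symmetric between the V plate ends at (277,198) and (360,198). Measured, it is 0.3 mm off the centre line and within 1 mm of the seat. Next, to the back of the jaw.

Call:
{"fn": "arm_command", "kwargs": {"targets": [[[4,0,0,0,0,0,1],[8,-0.1,0,0,0,0,1],[12,-0.1,0,0,0.01,0,1],[16,-0.2,0,0,0.01,0,1],[20.8,-0.2,-0.5,0,0.011,0,1]]]}}

```text
t: 38.85
tool_pos: [0.5382, -0.0795, 0.2399]
orientation: [2.201, -2.241, -0.001]
force: [0.9, 0.7, 0.8]
grip_width: 0.0007
grip_force: 0.0
```

Call:
{"fn": "arm_command", "kwargs": {"targets": [[[0,0,2,0,0,0,1],[0,0,5,0,0,0,1],[0,0.1,8,0,0,0,1],[0,0.1,11,0,0,0,1],[0,0.1,14,0,0,0,1]]]}}

```text
t: 39.35
tool_pos: [0.5376, -0.0788, 0.0994]
orientation: [-2.2, 2.243, -0.001]
force: [0.5, -0.0, 0.2]
grip_width: 0.0004
grip_force: 0.0
```

Call:
{"fn": "arm_command", "kwargs": {"targets": [[[0,0,2,0,0,0,1],[0,0,4,0,0,0,1],[0,0,5.6,0,0,0,1],[0,0,5.6,0,0,0,1],[-1,0,5.6,0,0,0,1]]]}}

```text
t: 39.85
tool_pos: [0.538, -0.0688, 0.0444]
orientation: [2.198, -2.243, 0.001]
force: [-0.2, -0.7, -0.1]
grip_width: 0.0006
grip_force: 0.0
```

Call:
{"fn": "arm_command", "kwargs": {"targets": [[[-0.4,0,0,0,0,0,1],[-0.8,0,0,0,0,0,1],[-1.2,0,0,0,0,0,1],[-1.5,0,0,0,0,0,1],[-1.8,0,0,0,0,0,1]]]}}

```text
t: 40.35
tool_pos: [0.5386, -0.0495, 0.0444]
orientation: [2.202, -2.241, 0.001]
force: [0.1, -0.1, 0.6]
grip_width: 0.0008
grip_force: 0.0
```

Call:
{"fn": "arm_command", "kwargs": {"targets": [[[-0.3,0,0,0,0,0,1],[-0.6,0,0,0,0,0,1],[-0.9,0,0,0,0,0,1],[-1.2,0,0,0,0,0,1],[-1.5,0,0,0,0,0,1]]]}}

```text
t: 40.85
tool_pos: [0.5389, -0.0348, 0.0443]
orientation: [2.201, -2.241, 0.001]
force: [-0.5, -3.7, 3.6]
grip_width: 0.0003
grip_force: 2.2
```

Call:
{"fn": "arm_command", "kwargs": {"targets": [[[-0.4,0,0,0,0,0,1],[-0.8,0,0,0,0,0,1],[-1.2,0,0,0,0,0,1],[-1.6,0,0,0,0,0,1],[-1.8,0,0,0,0,0,1]]]}}

```text
t: 41.35
tool_pos: [0.5392, -0.0164, 0.0441]
orientation: [2.201, -2.241, 0.001]
force: [1.4, -4.8, 3.8]
grip_width: 0.0006
grip_force: 2.1
```

Call:
{"fn": "arm_command", "kwargs": {"targets": [[[-0.3,0,0,0,0,0,1],[-0.6,0,0,0,0,0,1],[-0.9,0,0,0,0,0,1],[-1.1,0,0,0,0,0,1],[-1.2,0,0,0,0,0,1]]]}}

```text
t: 41.85
tool_pos: [0.5394, -0.0046, 0.0441]
orientation: [2.201, -2.241, 0.001]
force: [2.3, -6.0, 3.6]
grip_width: 0.0005
grip_force: 2.1
```

Call:
{"fn": "arm_command", "kwargs": {"targets": [[[-0.2,0,0,0,0,0,1],[-0.4,0,0,0,0,0,1],[-0.6,0,0,0,0,0,1],[-0.8,0,0,0,0,0,1],[-0.9,0,0,0,0,0,1]]]}}

```text
t: 42.35
tool_pos: [0.5396, 0.0044, 0.0441]
orientation: [2.201, -2.241, 0.001]
force: [2.2, -4.1, 2.7]
grip_width: 0.0004
grip_force: 2.1
```

Call:
{"fn": "arm_command", "kwargs": {"targets": [[[-0.05,0,0,0,0,0,1],[-0.1,0,0,0,0,0,1],[-0.15,0,0,0,0,0,1],[-0.2,0,0,0,0,0,1],[-0.2,0,0,0,0,0,1]]]}}

```text
t: 42.85
tool_pos: [0.5395, 0.0062, 0.0441]
orientation: [2.201, -2.241, 0.001]
force: [1.5, -3.4, 1.6]
grip_width: 0.0004
grip_force: 1.6
```

Call:
{"fn": "arm_command", "kwargs": {"targets": [[[-0.03,0,0,0,0,0,1],[-0.06,0,0,0,0,0,1],[-0.1,0,0,0,0,0,1],[-0.1,0,0,0,0,0,1],[-0.1,0,0,0,0,0,1]]]}}

```text
t: 43.35
tool_pos: [0.5395, 0.0072, 0.0441]
orientation: [2.201, -2.241, 0.001]
force: [1.5, -3.8, 2.2]
grip_width: 0.0007
grip_force: 1.8
```

Call:
{"fn": "arm_command", "kwargs": {"targets": [[[-0.03,0,0,0,0,0,1],[-0.06,0,0,0,0,0,1],[-0.1,0,0,0,0,0,1],[-0.1,0,0,0,0,0,1],[-0.1,0,0,0,0,0,1]]]}}

```text
t: 43.85
tool_pos: [0.5395, 0.0079, 0.0441]
orientation: [2.201, -2.241, 0.001]
force: [3.1, -4.8, -0.2]
grip_width: 0.0009
grip_force: 2.7
```

Call:
{"fn": "arm_command", "kwargs": {"targets": [[[-0.03,0,0,0,0,0,1],[-0.06,0,0,0,0,0,1],[-0.08,0,0,0,0,0,1],[-0.08,0,0,0,0,0,1],[-0.08,0,0,0,0,0,1]]]}}

```text
t: 44.35
tool_pos: [0.5395, 0.008, 0.0441]
orientation: [2.2, -2.24, 0.002]
force: [4.5, -8.7, 0.7]
grip_width: 0.0007
grip_force: 4.9
```

Call:
{"fn": "arm_command", "kwargs": {"targets": [[[-0.03,0,0,0,0,0,1],[-0.06,0,0,0,0,0,1],[-0.06,0,0,0,0,0,1],[-0.06,0,0,0,0,0,1],[-0.06,0,0,0,0,0,1]]]}}

```text
t: 44.85
tool_pos: [0.5395, 0.008, 0.0441]
orientation: [2.2, -2.24, 0.002]
force: [4.6, -12.4, 0.1]
grip_width: 0.0003
grip_force: 6.6
```

Call:
{"fn": "arm_command", "kwargs": {"targets": [[[-0.02,0,0,0,0,0,1],[-0.04,0,0,0,0,0,1],[-0.04,0,0,0,0,0,1],[-0.04,0,0,0,0,0,1],[-0.04,0,0,0,0,0,1]]]}}

```text
t: 45.35
tool_pos: [0.5395, 0.0081, 0.0441]
orientation: [2.199, -2.24, 0.003]
force: [6.8, -15.2, -0.5]
grip_width: 0.0004
grip_force: 7.7
```

At 15 N. I'll back off and rise clear.

Call:
{"fn": "arm_command", "kwargs": {"targets": [[[0.05,0,0,0,0,0,1],[0.2,0,0,0,0,0,1],[0.8,0,0,0,0,0,1],[2,0,0,0,0,0,1],[3.5,0,0,0,0,0,1]]]}}

```text
t: 45.85
tool_pos: [0.5386, -0.0256, 0.044]
orientation: [2.202, -2.24, 0.0]
force: [0.3, 1.6, 1.1]
grip_width: 0.0003
grip_force: 0.0
```

Call:
{"fn": "arm_command", "kwargs": {"targets": [[[0,0,-3,0,0,0,1],[0,0,-7,0,0,0,1],[0,0,-11,0,0,0,1],[0,0,-15,0,0,0,1],[0,0,-19,0,0,0,1]]]}}

```text
t: 46.35
tool_pos: [0.5383, -0.0259, 0.2358]
orientation: [2.2, -2.242, 0.001]
force: [1.1, -0.4, -0.1]
grip_width: 0.0005
grip_force: 0.0
```

Call:
{"fn": "arm_command", "kwargs": {"targets": [[[-3,0,0,0,0,0,1],[-7,0,0,0,0,0,1],[-11,0,0,0,0,0,1],[-14,0,0,0,0,0,1],[-15.5,0,0,0,0,0,1]]]}}

```text
t: 46.85
tool_pos: [0.5416, 0.1313, 0.2338]
orientation: [2.202, -2.24, 0.0]
force: [0.4, 0.7, -0.2]
grip_width: 0.0005
grip_force: 0.0
```

Run:
```python
from h import *
c,P=rodtop("pics/w10.png")
m=((P[...,2]>.054)&(P[...,2]<.068)&(abs(P[...,0]-.54)<.08)&(abs(P[...,1]-.05)<.16)).astype(np.uint8)
n,l,st,ce=cv2.connectedComponentsWithStats(m)
for i in range(1,n):
    if st[i,4]>200:
        Q=P[l==i]; r=cv2.minAreaRect(Q[:,:2].astype(np.float32)*1000); print(st[i],np.round(r[0],1),np.round(r[1],1),round(r[2],2))
print(env.get_obs()["tool_pos"])
```

```text
rod top 2476 ((540.2471923828125, 101.63018798828125), 17.451763153076172) slope x,y deg [-0.22  0.05] z 0.1324
[  257    61   128   106 11960] [539.   55.1] [73.3 90.3] 88.94
[ 255  184  132   52 4428] [540.5 125.3] [ 40.6 100.2] 88.92
[0.54188775 0.13217601 0.23370383]
```

View pics/w10.png

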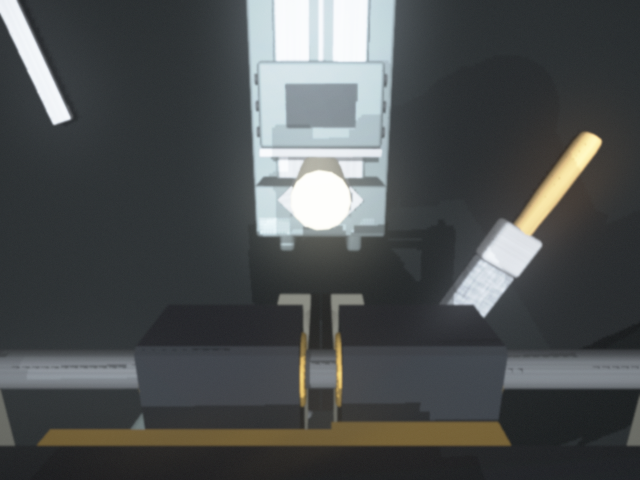

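The rod is at (321,200), upright and centred in the V, with the jaw plate at (320,152) against it. Handing in.

```bash
python3 -c "
from cell import env
print(env.finish_job())"
```

```text
the job is handed in; nothing more can be done
None
```

The rod is seated upright and centred in the V and clamped by the sliding jaw, which I pushed to about 15 N before backing off; I handed the job in at about 47 s, and no verdict was returned.

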